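Hang the tube-rotator wheel on its sprung J-hook

TASK

Lift the tube-rotator wheel out of its cradle by the rim, hook the rim over both prongs of the high J-hook, and press it down gently against the spring until the catch has closed over the rim. Then let go, leaving the wheel hanging there held by the catch; do not force it, and leave the flask, the bottle and the tin undisturbed.

Things in the scene. Friction and masses are not known exactly. Their poses are not given: they have to be found in the camera images.
- wheel: Aluminium wheel, 190 mm across, about 0.3 kg; rim flat-sided, 14 mm thick along the axle, 12 mm radially (inside 166 mm). Origin: hub centre; x = axle, z = to the rim's top. Hub 32 mm across, 26 mm long. 8 mm spokes only in the lower part (130, 180, 230 degrees from the top). Stands upright in the cradle; lift and hang it top up.
- rim_top (a point): Top of the wheel's rim, on its outer surface, 95 mm above the hub centre; free to be pinched here across its 14 mm thickness (along the wheel's x). The inside of the rim is 12 mm lower.
- cradle: White plastic cradle fixed to the bench, 90 x 150 mm, 55 mm high; origin at its underside centre. The wheel stands in its 18 mm slot, axle along the cradle's x, hub 118 mm above the bench, and lifts straight up out of it.
- stand: Steel stand with the J-hook, fixed to the bench. Origin: on the bench below the middle of the hook; x from the hook's open front (towards the robot) to the post, z up. Two 8 mm J-prongs at y = -40 and +40 mm run level along x and turn up in front: inner face x = -8.5 mm, tips flare to x = -22 mm. The rim hangs with its middle plane at x = -1 to +3 mm, centred at y = 0, axle along x.
- post_top (a point): Top of the stand's post, 252 mm above the bench, at x = 94 mm of the stand. HEIGHT OF THE HOOK IS NOT MEASURED: it is clamped so that the tops of its unloaded tines (see fork) lie anywhere from 227 to 243 mm above the bench. Relative to them the prong tips end 30 mm up and the prongs' undersides 28 mm down. With its hub 209 to 215 mm above the bench a wheel passes over the tips at any clamp height.
- fork (a joint): Sprung fork over the prongs: two 8 mm tines at y = +-40 mm; the inside of the rim rests on them (hub then 72 mm below their tops). In m, 0 unloaded, grows downwards. Its spring gives from 4.6 N (more than the wheel's weight), rising 0.8 N per mm; solid stop at 0.012 (14 N). Caught, it stays near 0.0045. Over 24 N in all between wheel and stand is forcing it.
- catch (a joint): Sprung catch: two white bolts just above the tines, behind the rim, at y = +-42 mm, bevelled on top, flat beneath. In m, 0 closed (out over the rim), to 0.011 pushed back to the post. The rim coming down pushes them back (some 3 to 5 N), slides on freely to the tines; pressed about 5 mm further (9 N), its top is below the bolts and they spring shut over it.
- hook_front (a point): Point of the stand 215 mm above the bench, 85 mm in front of the hook's middle: a free place to bring the hub to before moving it along the stand's x over the prongs. Fingers holding the top of the rim go between the prongs (72 mm clear); there x is clear from -100 to +55 mm.
- flask: Small empty conical flask, 63 mm wide, 112 mm high, bystander; origin at the underside centre.
- bottle: Small amber ground-neck bottle, 44 mm wide, 78 mm high, bystander; origin at the underside centre.
- tin: Open steel weighing tin, 70 mm wide, 33 mm high, bystander; origin at the underside centre.
Not all that is in view belongs to the job. What is shaped like the cradle but orange is not meant.

How it is judged:
By the outcome, as a careful person would: the job done as asked, in the order asked, and still so for the second after the job is handed in, with the robot touching nothing.
It also fails if it takes over 70 s, if anything falls off the work surface, if the arm or the gripper's body presses on something with over 40 N, if the wrist force passes 120 N, or if a joint passes its speed limit or range.

ROBOT

A 6-joint arm with a two-finger parallel gripper is mounted at the origin on a cart in front of the work surface, level with it; the furniture and walls round the work are solid. World frame = base frame: x ahead of the robot, y to its left, z up, the work surface at z = 0. Lengths are in m, angles in rad, forces in N, time in s.
With the tool pointing down it reaches from about 0.3 to 1 m from the base axis. Payload 5.1 kg.
Tool frame: the origin (TCP) lies on the centre line of the jaws, within the pads' length; the fingertips stand 11 mm ahead of it and the grasp point (between the pads) lies 8 mm behind it; y points along the fingers, x is the direction in which the jaws open and shut, and the axes are right-handed (so a half turn about y gives the same grasp; the last joint's range is limited). The gripper opens to 95 mm and grips with 3 to 60 N. Pads are 20 mm wide; open, the fingers measure 119 mm over their backs; the gripper's body (75 mm by 180 mm) begins 59 mm behind the grasp point.
Start: joints at [1.261, 0.124, 1.65, -0, 1.367, -0.083], TCP at [0.146, 0.633, 0.198] pointing down, gripper open.
Joint ranges: [-2.61, 2.61], [-1.02, 2.33], [0.03, 2.71], [-1.35, 4.49], [0.32, 2.68], [-2.91, 2.91]. Speed limits (rad/s): [2.57, 2.57, 3.14, 3.14, 3.14, 3.14].

INTERFACE

Orientations are given as a unit quaternion [w, x, y, z].
In Python, from bench import state, get_image, finish_job gives the robot as it stands.
- The arm moves only by the shell command python3 -m handwheel 'ROWS' [OPENING] [FORCE]. ROWS is JSON, one flat list of numbers, 6 for each row, row after row: the shift along the tool's x, y, z in mm, then the turn, a rotation vector about the tool's x, y, z in units of 6 degrees (1.0 is 6 degrees). In form: [tx, ty, tz, wx, wy, wz, tx, ty, tz, wx, wy, wz, ...]. A call has 1 to 12 rows; each row shifts and turns the pose as measured when the row begins, along the tool's axes as they then stand; what a row does not reach is not made up. A row lasts 1/12 s, in which the tool goes at most 41.7 mm and 7.16 degrees, less where a joint would pass 70% of its speed; a pose out of reach is approached as far as the arm can. A call is refused whole if a number of a shift passes 41.7 or a number of a turn 1, either way. A call with a gripper value outside its range is refused whole. OPENING is the opening in per cent of the stroke, from 0 (shut) to 100 (fully open), set as the call begins (- or left out, the last holds). The fingers move at their own pace and stop on an object; FORCE is the grip in N (left out, the last holds). Time passes only in rows, so rows that do not move let the fingers close. It gives the time, the measured TCP pose, the force and the opening at its end, in the units of the state.
- state(): the state, without advancing time (a new reading comes with each control period).
- get_image(name): name is "side" or "top"; returns a dict with "pixels" (480x640x3 uint8, red, green, blue), "fx", "fy", "cx", "cy" (pixels), "origin" and "attitude" of the camera in the world. Camera axes: x right, y down, z forward; pixel columns grow to the right and rows downward; lengths in m; the calibration is good to about 2 mm. A picture is of the moment at which its call begins. There is no depth.
- finish_job(): hands the job in, once; it reports no verdict.
The state is a dict: "t": time; "joints": joint angles; "joint_vel": joint speeds; "effort": joint torques, N m; "ee_pos": TCP position; "ee_rot": TCP orientation; "contact_force": force on the tool from outside, world axes, zero at the start; "moment": the same for the moment, N m; "width": finger opening in m.
Only numpy, scipy, OpenCV 4.12 (cv2) and the standard library are available. Lean on these libraries where they do the work, as an engineer would, in place of code of your own. Each camera call takes 0.05 s, during which the arm holds its last target. There are 200 camera calls.

## Working session

There is one attempt and no reset: what is moved stays moved. The work goes in short steps, Python scripts to look and compute and a shell command to move; the robot and the scene stay as the last step left them, time stands still between calls to the robot, and variables do not carry over. Pictures are saved under pics/ and viewed, about 8 in all and at most 12, crops included, and the job is handed in when it is done.

```bash
mkdir -p pics; cat > h.py <<'E'
import numpy as np, cv2
from bench import state, get_image
from scipy.spatial.transform import Rotation as R
def rot(a):
    a=np.array(a,float)
    return a if a.shape==(3,3) else R.from_quat(a[[1,2,3,0]]).as_matrix()
def snap(n,f):
    im=get_image(n); cv2.imwrite(f,im["pixels"][:,:,::-1]); 
    np.save(f+'.npy',{k:im[k] for k in im},allow_pickle=True); return im
def load(f): return np.load(f+'.npy',allow_pickle=True).item()
def ray(im,u,v):
    d=rot(im["attitude"])@np.array([(u-im["cx"])/im["fx"],(v-im["cy"])/im["fy"],1.]); return np.array(im["origin"]),d/np.linalg.norm(d)
def onz(im,u,v,z):
    o,d=ray(im,u,v); return o+d*(z-o[2])/d[2]
def proj(im,p):
    c=rot(im["attitude"]).T@(np.array(p)-im["origin"]); return c[0]/c[2]*im["fx"]+im["cx"],c[1]/c[2]*im["fy"]+im["cy"]
E
python3 - <<'E'
from h import *
for n in("side","top"):
    im=snap(n,f'pics/{n}0.png'); print(n,im["origin"],im["attitude"],im["fx"],im["cx"],im["cy"])
s=state();print(s)
E
```

```text
side [ 0.61315861 -0.82425997  0.90368538] [-0.43549935  0.89801516  0.05639566 -0.02699283] 561.3466970441683 334.35247945334004 230.44527229621042
top [0.3552031  0.09858061 1.43895851] [ 0.04022016 -0.70053983  0.71078053 -0.04916629] 594.8125390991053 311.5674118036413 247.22469554469433
{'t': 0.1, 'joints': array([ 1.26136882e+00,  1.24428631e-01,  1.65154569e+00,  4.39326694e-06,
        1.36752316e+00, -8.25707674e-02]), 'joint_vel': array([-8.21215529e-04, -1.23325290e-04, -5.04036359e-03,  2.23149305e-03,
        2.20639246e-04, -8.41740285e-05]), 'effort': array([-5.08354242e-04, -4.18885124e+01, -3.61095679e+01,  7.75746745e-02,
        4.61923995e-02, -6.31692365e-05]), 'ee_pos': array([0.14601331, 0.63274783, 0.19731242]), 'ee_rot': array([-0.55300646,  0.55375263,  0.43963318, -0.44075453]), 'contact_force': array([0.29820269, 0.20611329, 0.35075566]), 'moment': array([-0.01278232,  0.06401171, -0.04870682]), 'width': 0.0950591211777874}
```

View pics/side0.png

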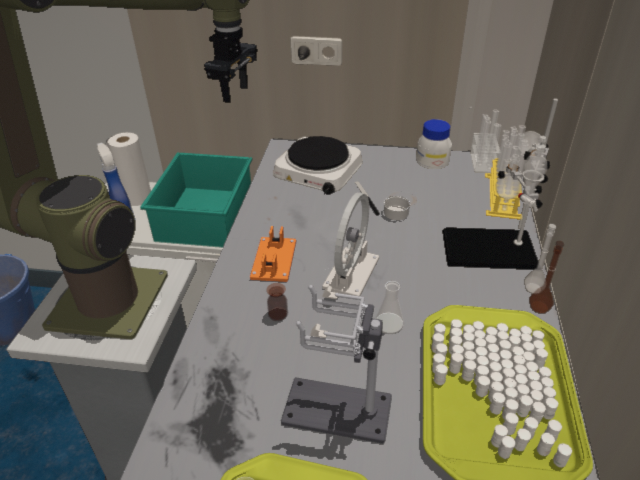

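View pics/top0.png

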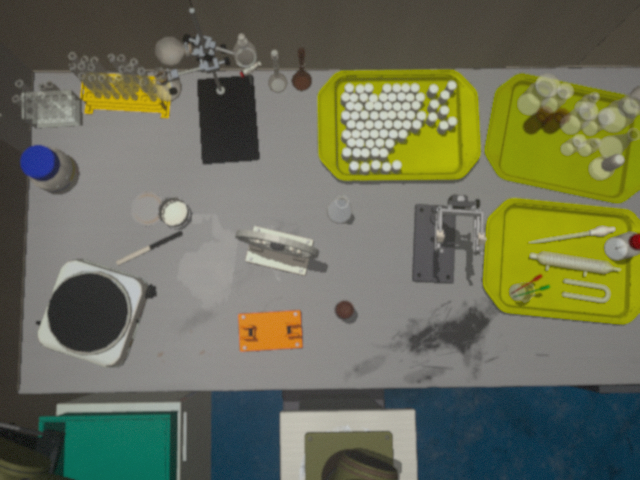

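Side view: the wheel with its white cradle is at (352,240), the orange decoy at (273,258), the stand and hook at about (345,330), flask (390,310), bottle (277,300), tin (396,208). Top view: wheel (278,247), decoy (271,330), stand (445,240), flask (340,208), bottle (345,310), tin (174,212). Candidates for the wheel's cradle are orange (271,330) and white (278,250), and I choose the white one. Next is a close crop to check it.

```bash
python3 - <<'E'
from h import *
t=cv2.imread('pics/top0.png');s=cv2.imread('pics/side0.png')
a=cv2.resize(t[195:295,220:340],(400,300)) ; a=cv2.resize(t[200:300,220:340],None,fx=3.33,fy=3,interpolation=3)
a=cv2.resize(t[215:290,225:325],(400,300),interpolation=3)
b=cv2.resize(t[190:290,400:500],(400,300),interpolation=3)
b=cv2.resize(t[190:289,395:527],(400,300),interpolation=3)
c=cv2.resize(s[180:300,300:420][:90*4//3],(400,300),interpolation=3)
c=cv2.resize(s[185:305,290:450],(400,300),interpolation=3)
d=cv2.resize(s[275:440,270:490],(400,300),interpolation=3)
cv2.imwrite('pics/crop1.png',np.vstack([np.hstack([a,b]),np.hstack([c,d])]))
E
```

```text
(no output)
```

View pics/crop1.png

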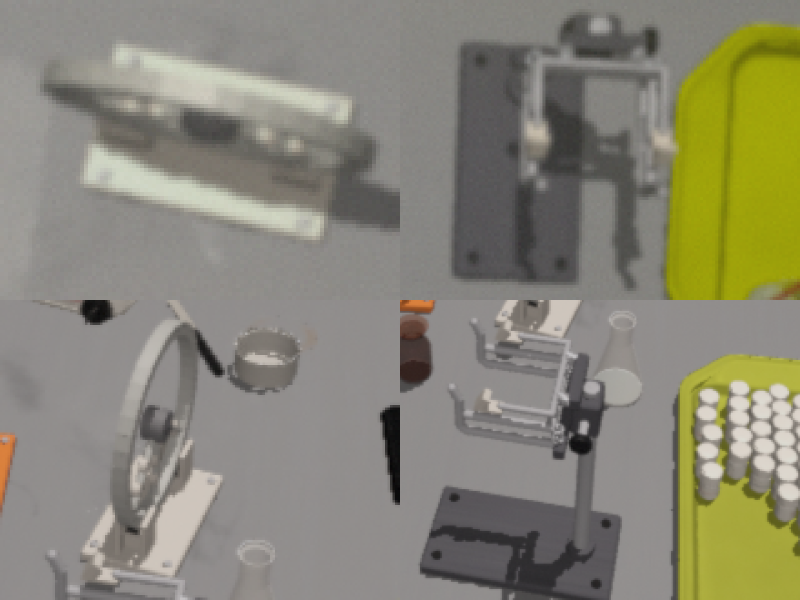

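```bash
python3 - <<'E'
from h import *
T=load('pics/top0.png');S=load('pics/side0.png')
def tri(a,b):
    o1,d1=ray(T,*a);o2,d2=ray(S,*b)
    A=np.c_[d1,-d2];t=np.linalg.lstsq(A,o2-o1,rcond=None)[0]
    p,q=o1+d1*t[0],o2+d2*t[1];return ((p+q)/2).round(4),round(np.linalg.norm(p-q),4)
c=lambda x,y:(225+x/4-.4,215+y/4-.4)
pts=[onz(T,*c(*q),0.006) for q in[(118,43),(352,95),(320,240),(82,183)]]
print('cradle');[print(p.round(4)) for p in pts];C=np.mean(pts,0);print('C',C.round(4))
l=(pts[1]-pts[0]+pts[2]-pts[3]);print('long dir deg',np.degrees(np.arctan2(l[1],l[0])),np.linalg.norm(l)/2)
w=(pts[0]-pts[3]+pts[1]-pts[2]);print('short',np.degrees(np.arctan2(w[1],w[0])),np.linalg.norm(w)/2)
sc=lambda x,y:(290+x/2.5-.3,185+(y-300)/2.5-.3)
for q in [(220,474),(190,575),(82,560)]:print('side cradle',onz(S,*sc(*q),0.006).round(4))
for n,q in (('ends',(44,78)),('ends',(372,155))): print(n,onz(T,*c(*q),0.118).round(4))
b=lambda x,y:(395+(x-400)*.33-.3,190+y*.33-.3)
d=lambda x,y:(270+(x-400)*.55-.2,275+(y-300)*.55-.2)
print('plate');pts=[onz(T,*b(*q),0.012) for q in[(460,43),(583,45),(578,283),(455,278)]];[print(p.round(4)) for p in pts]
ds=[(422,568),(447,487),(621,517),(600,600)]
print('side plate');[print(onz(S,*d(*q),0.012).round(4)) for q in ds]
print('posttop',tri(b(601,26),d(592,388)))
print('bolt far(L)',tri(b(535,138),d(512,332)));print('bolt near',tri(b(662,146),d(490,402)))
print('tipL',tri(b(541,186),d(475,322)));print('tipR',tri(b(648,188),d(452,388)))
E
```

```text
cradle
[0.593  0.2183 0.006 ]
[0.559  0.0762 0.006 ]
[0.4709 0.0969 0.006 ]
[0.5075 0.2403 0.006 ]
C [0.5326 0.1579 0.006 ]
long dir deg -103.87704595120233 0.1470420533599641
short -13.817081114264274 0.08937080488988175
side cradle [0.5888 0.2249 0.006 ]
side cradle [0.571  0.0819 0.006 ]
side cradle [0.4716 0.0888 0.006 ]
ends [0.5551 0.2504 0.118 ]
ends [0.5091 0.0673 0.118 ]
plate
[ 0.6399 -0.1743  0.012 ]
[ 0.637  -0.2738  0.012 ]
[ 0.4448 -0.261   0.012 ]
[ 0.4502 -0.1633  0.012 ]
side plate
[ 0.4486 -0.264   0.012 ]
[ 0.4558 -0.1657  0.012 ]
[ 0.6403 -0.1802  0.012 ]
[ 0.6246 -0.2766  0.012 ]
posttop (array([ 0.6027, -0.2246,  0.2498]), np.float64(0.0004))
bolt far(L) (array([ 0.5265, -0.1746,  0.2583]), np.float64(0.001))
bolt near (array([ 0.5195, -0.2589,  0.2586]), np.float64(0.0001))
tipL (array([ 0.4933, -0.1752,  0.2672]), np.float64(0.001))
tipR (array([ 0.4885, -0.2484,  0.2604]), np.float64(0.0057))
```

```bash
cat >> h.py <<'E'
def plan(p,yaw):
    """remaining turn (units of 6deg, tool axes, do first) and shift (mm) in current and in final tool axes"""
    s=state(); M=rot(s["ee_rot"]); y=np.radians(yaw)
    best=None
    for k in (1,-1):
        x=k*np.array([np.cos(y),np.sin(y),0]); d=np.array([0,0,-1.]); G=np.c_[x,d,np.cross(x,d)]
        r=R.from_matrix(M.T@G).as_rotvec()
        if best is None or np.linalg.norm(r)<np.linalg.norm(best[0]): best=(r,G)
    r,G=best; e=(np.array(p)-s["ee_pos"])*1000
    print('t %.2f'%s["t"],'pos',np.round(s["ee_pos"],4),'jaw yaw %.2f'%np.degrees(np.arctan2(M[1,0],M[0,0])),'q6',round(s["joints"][5],2),'w %.4f'%s["width"],'F',np.round(s["contact_force"],1))
    print('turn6',np.round(np.degrees(r)/6,2),'shift now',np.round(M.T@e,1),'after turn',np.round(G.T@e,1))
E
python3 -c "
from h import *
plan([.533,.158,.30],-13.85)"
```

```text
t 0.10 pos [0.146  0.6327 0.1973] jaw yaw 77.00 q6 -0.08 w 0.0951 F [0.3 0.2 0.4]
turn6 [-2.000e-02 -1.486e+01 -1.000e-02] shift now [-375.7 -102.1 -483.8] after turn [-489.4 -102.7  368.3]
```

```bash
python3 -m handwheel '[0,-40,0,0,1,0, 0,-40,0,0,1,0, 0,-40,0,0,1,0, 0,0,0,0,1,0, 0,0,0,0,1,0, 0,0,0,0,1,0, 0,0,0,0,1,0, 0,0,0,0,1,0, 0,0,0,0,1,0, 0,0,0,0,1,0, 0,0,0,0,1,0, 0,0,0,0,1,0]' 60; python3 -m handwheel '[0,0,0,0,1,0, 0,0,0,0,1,0, 0,0,0,0,1,0,0,0,0,0,0,0]'
sed -i 's/for k in (1,-1)/for k in (1,)/' h.py
python3 -c "
from h import *
plan([.533,.158,.30],-13.85)"
```

```text
t: 1.1
ee_pos: [0.1449, 0.6295, 0.3137]
ee_rot: [-0.701, 0.713, 0.007, -0.011]
contact_force: [0.5, -0.4, 0.2]
width: 0.0571
t: 1.43
ee_pos: [0.1446, 0.6284, 0.3106]
ee_rot: [-0.691, 0.707, -0.109, 0.107]
contact_force: [0.3, 0.6, 0.2]
width: 0.057
t 1.43 pos [0.1446 0.6284 0.3106] jaw yaw -17.54 q6 1.57 w 0.0570 F [0.3 0.6 0.2]
turn6 [ 0.22 -0.61 -0.01] shift now [ 512.1   18.1 -331.1] after turn [ 489.7   10.6 -363.7]
```

```bash
python3 -m handwheel '[0,0,0,0.2,-0.6,0, 33,0,-24,0,0,0, 33,0,-24,0,0,0, 33,0,-24,0,0,0, 33,0,-24,0,0,0, 33,0,-24,0,0,0, 33,0,-24,0,0,0, 33,0,-24,0,0,0, 33,0,-24,0,0,0, 33,0,-24,0,0,0, 33,0,-24,0,0,0, 33,0,-24,0,0,0]' ; 
python3 -c "
from h import *
plan([.533,.158,.30],-13.85)"
```

```text
t: 2.43
ee_pos: [0.4421, 0.2855, 0.3039]
ee_rot: [-0.702, 0.706, -0.068, 0.064]
contact_force: [0.5, 0.2, 0.5]
width: 0.0574
t 2.43 pos [0.4421 0.2855 0.3039] jaw yaw -10.76 q6 0.66 w 0.0574 F [0.5 0.2 0.5]
turn6 [ 0.07  0.52 -0.04] shift now [ 113.2    4.1 -108.3] after turn [ 118.8    3.9 -102. ]
```

```bash
python3 -m handwheel '[0,0,0,0,0.5,0, 30,0,-25,0,0,0, 30,0,-25,0,0,0, 30,0,-25,0,0,0, 28,3,-25,0,0,0, 0,0,0,0,0,0]' ; 
python3 -c "
from h import *
plan([.533,.158,.26],-13.85)
a=snap('top','pics/top1.png')['pixels'][200:300,220:353];b=snap('side','pics/side1.png')['pixels'][130:280,290:490]
cv2.imwrite('pics/c2.png',np.hstack([cv2.resize(x,(400,300),interpolation=3) for x in(a,b)])[:,:,::-1])"
```

```text
t: 2.93
ee_pos: [0.5375, 0.1508, 0.2988]
ee_rot: [-0.699, 0.706, -0.084, 0.08]
contact_force: [-1.0, -0.2, -1.2]
width: 0.0569
t 2.93 pos [0.5375 0.1508 0.2988] jaw yaw -13.30 q6 0.41 w 0.0569 F [-1.  -0.2 -1.2]
turn6 [ 0.1   0.09 -0.05] shift now [-5.8 38.8  6.4] after turn [-6.1 38.8  5.9]
```

View pics/c2.png

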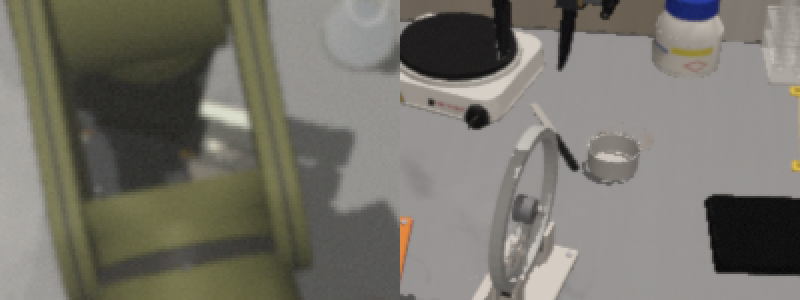

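The side crop shows the two fingers above the wheel, straddling its top, which is at about (364,195). The top view is blocked by the arm. I'll compare the projected estimate with these pixels.

```bash
python3 -c "
from h import *
S=load('pics/side1.png');T=load('pics/top0.png')
print(proj(S,[.533,.158,.213]),proj(S,[.5264,.158-.0016,.213]),proj(S,[.5396,.156,.213]))
ps=np.array([.5375,.1508,.288]);x=np.array([.972,-.23,0])
print('tips',proj(S,ps-x*.0285),proj(S,ps+x*.0285))
# rim near top in top0 image: rim centre row across crop columns
for q in [(160,92),(210,103),(260,115)]: print(onz(T,225+q[0]/4-.4,215+q[1]/4-.4,.21).round(4))
for q in [(364,195),(361,195),(367,195)]:
  o,d=ray(S,*q);print((o+d*(.158-o[1])/d[1]).round(4))
"
```

```text
(np.float64(354.2717648978451), np.float64(198.97514068285386)) (np.float64(351.12564815836174), np.float64(199.17896946441866)) (np.float64(357.25828426872096), np.float64(199.73313294984172))
tips (np.float64(343.8484537090484), np.float64(168.4813449207734)) (np.float64(370.2291990283238), np.float64(173.71748926940762))
[0.533  0.1794 0.21  ]
[0.5268 0.1534 0.21  ]
[0.5202 0.1275 0.21  ]
[0.5535 0.158  0.2251]
[0.5471 0.158  0.2245]
[0.5598 0.158  0.2256]
```

```bash
python3 -c "
from h import *
S=load('pics/side1.png');I=S['pixels']
c=np.array([.533,.158,.118]);y=np.radians(-13.85);ax=np.array([np.cos(y),np.sin(y),0]);tn=np.array([-np.sin(y),np.cos(y),0])
t=np.linspace(0,2*np.pi,720)
P=np.array([proj(S,c+s*ax*.007+.095*(np.cos(a)*np.array([0,0,1])+np.sin(a)*tn)) for s in(1,-1) for a in t])
for r in (200,210,220,230,240): 
  k=P[abs(P[:,1]-r)<.6]; print(r,k[:,0].min().round(1),k[:,0].max().round(1),I[r,328:380].astype(int).sum(1)//3)
print(P[:,1].min(),P[P[:,1].argmin()]); print(I[185:203,364].sum(1)//3)
"
```

```text
200 349.9 369.2 [150 150 150 150 149 149 149 149 149 149 149 149 149 149 150 150 150 150
 149 149 152 167 186 189 189 189 188 183 161 118 106 110 113  94  91  91
  91  97 103 100  80  41  59 110 143 148 148 149 149 149 148 148]
210 345.3 369.6 [150 150 149 150 149 149 150 149 149 150 149 150 151 150 149 147 139 122
 120 119 120 120 117 108 100 120 146 148 150 150 150 150 148 142 114 109
 110 109 110 108 114 139 147 140  97  56  28  27  34  63 108 146]
220 341.8 368.8 [151 151 151 151 151 150 151 150 151 150 151 149 146 132 125 125 125 125
 125 120 112 126 147 150 150 151 150 149 150 150 149 149 146 133 120 120
 119 119 117 112 125 146 149 149 149 149 149 149 149 149 149 149]
230 339.1 367.1 [150 151 150 150 151 151 151 151 151 149 135 126 127 127 127 126 121 106
 113  99  83  80  81  98 134 137 136 135 127  98  89 115 123 125 126 132
 142 131 121 146 149 148 149 149 149 149 149 150 150 150 149 149]
240 337.1 364.9 [150 151 152 153 152 152 153 148 134 124 125 125 125 123 113 104 128 144
 125  99  86  84  88  79  75  74  72  69  76 107 123 127 138 165 162 131
 127 150 166 153 151 150 150 151 150 150 150 150 150 150 150 149]
191.49635332906232 [358.79132534 191.49635333]
[149 149 149 150 153 169 172 172 159 115  99 104 103 102  96  91  92  97]
```

The outline matches the estimate to within 1 px, so the wheel is at about (0.531, 0.158). I'll descend.

```bash
python3 -m handwheel '[-8,0,6,0.1,0.1,0, 0,20,0,0,0,0, 0,0,0,0,0,0]' ; 
python3 -c "
from h import *
plan([.531,.158,.200],-13.85)"
```

```text
t: 3.28
ee_pos: [0.5268, 0.1661, 0.2797]
ee_rot: [0.705, -0.7, 0.085, -0.081]
contact_force: [-0.5, -0.5, -0.9]
width: 0.057
t 3.28 pos [0.5268 0.1661 0.2797] jaw yaw -13.54 q6 0.44 w 0.0570 F [-0.5 -0.5 -0.9]
turn6 [-0.06  0.05 -0.06] shift now [ 6.5 79.6 -7.4] after turn [ 6.1 79.7 -6.9]
```

```bash
python3 -m handwheel '[0,0,0,0,0,0, 6,0,-6,0,0,0, 0,0,0,0,0,0, 0,20,0,0,0,0, 0,20,0,0,0,0, 0,20,0,0,0,0, 0,0,0,0,0,0,0,0,0,0,0,0]' ; 
python3 -c "
from h import *
plan([.531,.158,.200],-13.85)"
```

```text
t: 3.95
ee_pos: [0.5317, 0.1651, 0.227]
ee_rot: [0.707, -0.698, 0.078, -0.082]
contact_force: [-0.1, -0.3, -0.1]
width: 0.0572
t 3.95 pos [0.5317 0.1651 0.227 ] jaw yaw -12.97 q6 0.42 w 0.0572 F [-0.1 -0.3 -0.1]
turn6 [-0.13  0.15  0.04] shift now [ 0.8 26.9 -7.4] after turn [ 1. 27. -7.]
```

```bash
python3 -m handwheel '[0,14,-7,0,0,0, 0,14,-4,-0.1,0.15,0, 0,4,0,0,0,0, 0,0,0,0,0,0]' ; 
python3 -c "
from h import *
plan([.531,.158,.200],-13.85)"
```

```text
t: 4.28
ee_pos: [0.5312, 0.154, 0.1964]
ee_rot: [0.703, -0.701, 0.082, -0.089]
contact_force: [0.1, 0.8, 0.2]
width: 0.0574
t 4.28 pos [0.5312 0.154  0.1964] jaw yaw -13.95 q6 0.43 w 0.0574 F [0.1 0.8 0.2]
turn6 [-0.04 -0.02  0.09] shift now [-1.1 -3.6  3.8] after turn [-1.2 -3.6  3.8]
```

```bash
python3 -m handwheel '[0,-3,4,0,0,0.05, 0,0,0,0,0,0, 0,0,0,0,0,0]'; python3 -m handwheel '[0,0,0,0,0,0,0,0,0,0,0,0,0,0,0,0,0,0,0,0,0,0,0,0,0,0,0,0,0,0,0,0,0,0,0,0,0,0,0,0,0,0,0,0,0,0,0,0]' 0 40; 
python3 -c "
from h import *
plan([.531,.158,.200],-13.85)"
```

```text
t: 4.53
ee_pos: [0.5325, 0.1581, 0.2]
ee_rot: [0.703, -0.7, 0.084, -0.088]
contact_force: [-0.0, -0.3, 0.3]
width: 0.0575
t: 5.2
ee_pos: [0.5336, 0.1587, 0.2022]
ee_rot: [0.704, -0.7, 0.083, -0.089]
contact_force: [0.3, 0.1, -0.2]
width: 0.0089
t 5.20 pos [0.5336 0.1587 0.2022] jaw yaw -13.95 q6 0.43 w 0.0089 F [ 0.3  0.1 -0.2]
turn6 [-0.06 -0.02  0.07] shift now [-2.4  2.2 -1.3] after turn [-2.4  2.2 -1.3]
```

```bash
python3 -m handwheel '[0,0,0,0,0,0,0,0,0,0,0,0,0,0,0,0,0,0]'; 
python3 -c "
from h import *
b=snap('side','pics/side2.png')['pixels'][120:300,270:510]
a=snap('top','pics/top2.png')['pixels'][170:320,200:400]
cv2.imwrite('pics/c3.png',np.hstack([cv2.resize(x,(400,300),interpolation=3) for x in(a,b)])[:,:,::-1])"
```

```text
t: 5.45
ee_pos: [0.5336, 0.1586, 0.2021]
ee_rot: [0.704, -0.7, 0.083, -0.089]
contact_force: [-0.0, 0.6, -0.1]
width: 0.0004
```

View pics/c3.png

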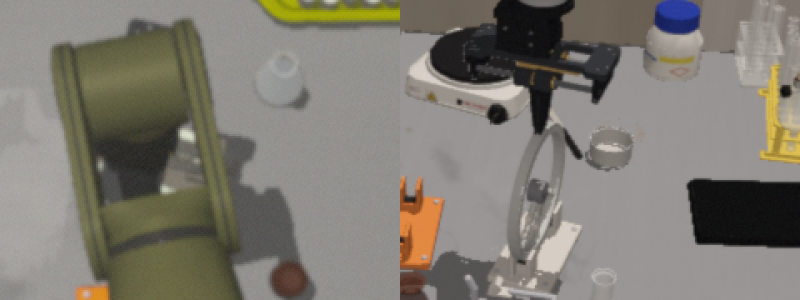

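The jaws shut on nothing (width 0). In the crop the fingertip appears to end at (540,130), which is full-image (354,198), at the rim top and not astride it. I'll look closer with the projections marked.

```bash
python3 -c "
from h import *
S=load('pics/side2.png');I=S['pixels'].copy();s=state();M=rot(s['ee_rot']);p=s['ee_pos']
print(M.round(3),s['joints'])
for d in (-.019-.0,0,.011):print(d,proj(S,p+M[:,1]*d))
print('rimtop',proj(S,[.531,.158,.213]))
cv2.imwrite('pics/c4.png',cv2.resize(I[140:260,310:410],(720,600)[::1],interpolation=3)[:,:,::-1][:600,:])
"
```

```text
[[ 0.97   0.008  0.241]
 [-0.241  0.004  0.971]
 [ 0.007 -1.     0.006]] [ 0.19112862 -0.09134684  1.86195957  0.00271393  1.3621142   0.43400882]
-0.019 (np.float64(354.5573956128442), np.float64(195.71223373863396))
0 (np.float64(354.4307232081368), np.float64(202.96657900854308))
0.011 (np.float64(354.3585125166032), np.float64(207.10198079374732))
rimtop (np.float64(353.34104551862123), np.float64(198.90754980067533))
```

View pics/c4.png

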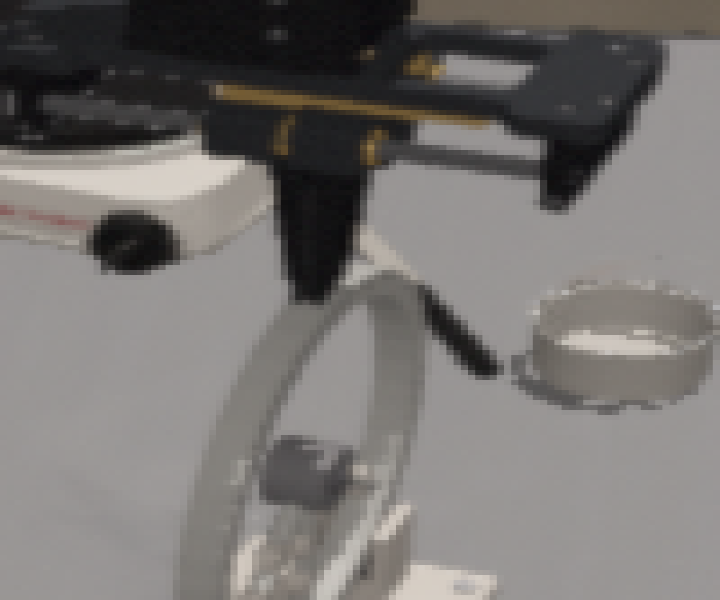

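```bash
python3 -c "
from h import *
S=load('pics/side0.png');I=S['pixels'];p=np.array([0.14601331, 0.63274783, 0.19731242]);M=rot([-0.55300646,  0.55375263,  0.43963318, -0.44075453])
for s in(-1,1):
  for d in (-.008,.011):print(s,d,proj(S,p+M[:,1]*d+s*M[:,0]*.0535))
g=I.sum(2)//3; m=g<70
for c in range(216,256,2):
  r=np.where(m[60:130,c])[0]; print(c,r.max()+60 if len(r) else None,end='; ')
print()
S=load('pics/side2.png');g=S['pixels'].astype(int).sum(2)//3
print(g[190:214,346:364])
"
```

```text
-1 -0.008 (np.float64(227.1492712152339), np.float64(104.87786734061582))
-1 0.011 (np.float64(227.93331166560543), np.float64(111.0969566056674))
1 -0.008 (np.float64(244.80312571592276), np.float64(89.81683048065534))
1 0.011 (np.float64(245.42543978916893), np.float64(95.8469463225816))
216 79; 218 79; 220 86; 222 96; 224 101; 226 102; 228 102; 230 102; 232 78; 234 76; 236 70; 238 69; 240 87; 242 88; 244 88; 246 88; 248 62; 250 62; 252 62; 254 60; 
[[150 149 136  58  19  19  24  20  17  17  17  17  48  99 138 169 176 176]
 [150 149 137  67  22  17  24  22  17  16  17  23  66 117 119 153 174 175]
 [150 148 138  73  25  20  25  23  16  15  19  39  97 151 146 140 171 174]
 [150 149 139  87  30  18  21  20  18  19  20  59 125 171 173 168 167 165]
 [150 149 140  89  31  17  22  20  17  18  19  66 135 177 177 168 141 113]
 [150 149 141  98  40  20  19  21  16  17  36  92 156 174 157 130 109  97]
 [150 149 149 134  70  25  22  22  17  20  60 126 169 157 113 100 104 103]
 [149 150 149 139  87  32  23  21  17  27  66 105 119 119  99  97 104 104]
 [150 150 149 140  89  34  24  20  20  48  8
[... 456 characters left out ...]
149 150 146 127 106 102]
 [144 126 117 116 115 115 115 112 101 105 130 147 150 150 147 134 109 105]
 [138 121 119 117 117 116 114 107 100 122 146 150 150 150 149 141 110 105]
 [129 120 119 119 118 118 114 102 108 137 149 150 150 150 149 142 112 106]
 [122 119 120 120 120 117 109 102 122 147 150 150 150 150 149 143 115 110]
 [120 120 120 119 120 115 102 109 137 149 150 150 150 150 149 143 115 111]
 [120 120 120 119 117 109 101 122 146 150 150 151 150 150 149 143 115 111]
 [121 121 120 121 115 102 109 137 148 150 150 151 150 150 149 143 116 113]
 [123 123 121 119 111 102 121 146 149 150 150 151 150 150 149 143 119 115]
 [123 123 123 121 111 108 138 149 150 150 150 150 150 150 150 144 119 116]]
```

The fingertips sit about 18–25 mm higher in both images (start and now) than the stated TCP predicts, so the jaws closed just above the rim. I'll open, go down about 20 mm and close again.

```bash
python3 -m handwheel '[0,0,0,0,0,0, -2,0,0,0,0,0, 0,0,0,0,0,0, 0,0,0,0,0,0, 0,0,0,0,0,0,0,0,0,0,0,0,0,0,0,0,0,0]' 60; 
python3 -c "
from h import *
plan([.531,.158,.180],-13.85)"
```

```text
t: 6.13
ee_pos: [0.5313, 0.1592, 0.2021]
ee_rot: [0.704, -0.7, 0.083, -0.089]
contact_force: [-0.3, 0.2, 0.4]
width: 0.0421
t 6.13 pos [0.5313 0.1592 0.2021] jaw yaw -13.95 q6 0.44 w 0.0421 F [-0.3  0.2  0.4]
turn6 [-0.06 -0.02  0.07] shift now [-0.1 22.1 -1.4] after turn [ 0.  22.1 -1.2]
```

```bash
python3 -m handwheel '[0,0,0,0,0,0, 0,8,0,0,0,0, 0,8,-1,0,0,0, 0,6,0,0,0,0, 0,0,0,0,0,0,0,0,0,0,0,0]' 60; 
python3 -c "
from h import *
plan([.531,.158,.180],-13.85)
S=snap('side','pics/side3.png')
cv2.imwrite('pics/c5.png',cv2.resize(S['pixels'][140:240,310:410],(600,600),interpolation=3)[:,:,::-1])"
```

```text
t: 6.63
ee_pos: [0.5308, 0.1581, 0.1769]
ee_rot: [0.704, -0.7, 0.084, -0.088]
contact_force: [0.1, -0.5, 0.5]
width: 0.0567
t 6.63 pos [0.5308 0.1581 0.1769] jaw yaw -13.95 q6 0.43 w 0.0567 F [ 0.1 -0.5  0.5]
turn6 [-0.05 -0.02  0.05] shift now [ 0.2 -3.1 -0. ] after turn [ 0.2 -3.1 -0. ]
```

View pics/c5.png

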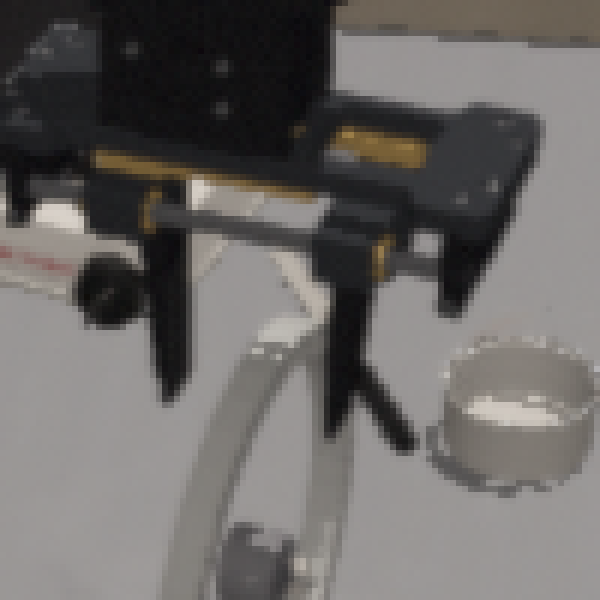

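The fingers now straddle the rim, with tips at crop (170,400) and (335,435) and the rim top between them at (275,330). Tips are about 28 mm below the rim top, so I'll close gently first, then firmly.

```bash
python3 -m handwheel '[0,-2,0,0,0,0,0,0,0,0,0,0,0,0,0,0,0,0,0,0,0,0,0,0,0,0,0,0,0,0,0,0,0,0,0,0,0,0,0,0,0,0,0,0,0,0,0,0]' 0 8;  python3 -m handwheel '[0,0,0,0,0,0,0,0,0,0,0,0,0,0,0,0,0,0]' 0 45; 
python3 -c "
from h import *
plan([.531,.158,.180],-13.85)"
```

```text
t: 7.35
ee_pos: [0.5314, 0.1583, 0.1803]
ee_rot: [0.704, -0.7, 0.083, -0.089]
contact_force: [-0.1, 0.5, -0.1]
width: 0.014
t: 7.6
ee_pos: [0.5314, 0.1583, 0.1803]
ee_rot: [0.704, -0.7, 0.083, -0.089]
contact_force: [-0.6, -0.8, -0.2]
width: 0.0135
t 7.60 pos [0.5314 0.1583 0.1803] jaw yaw -13.97 q6 0.43 w 0.0135 F [-0.6 -0.8 -0.2]
turn6 [-0.06 -0.02  0.07] shift now [-0.3  0.3 -0.4] after turn [-0.3  0.3 -0.4]
```

```bash
python3 -m handwheel '[0,-10,0,0,0,0, 0,-20,0,0,0,0, 0,-20,0,0,0,0, 0,-20,0,0,0,0,0,-20,0,0,0,0, 0,0,0,0,0,0]'; 
python3 -c "
from h import *
T=load('pics/top0.png');print('flask',onz(T,340,208,.05),'bottle',onz(T,345,310,.05))
plan([.424,-.213,.275],-3.8)"
```

```text
t: 8.1
ee_pos: [0.5271, 0.1568, 0.2684]
ee_rot: [0.702, -0.702, 0.087, -0.085]
contact_force: [0.3, 0.2, -2.0]
width: 0.0135
flask [0.62470668 0.01064975 0.05      ] bottle [0.38357464 0.00415306 0.05      ]
t 8.10 pos [0.5271 0.1568 0.2684] jaw yaw -13.95 q6 0.43 w 0.0135 F [ 0.3  0.2 -2. ]
turn6 [-0.   -1.69 -0.04] shift now [ -11.    -6.6 -383.8] after turn [ -78.4   -6.6 -375.9]
```

```bash
python3 -m handwheel '[0,-6,0,0,-0.8,0, 0,-6,0,0,-0.9,0, -3,0,-12,0,0,0, -5,0,-25,0,0,0, -5,0,-25,0,0,0, -5,0,-25,0,0,0, -5,0,-25,0,0,0, -5,0,-25,0,0,0, -5,0,-25,0,0,0, -5,0,-25,0,0,0, -5,0,-25,0,0,0, -3,0,-12,0,0,0]';  python3 -c "
from h import *
plan([.424,-.213,.275],-3.8)"
```

```text
t: 9.1
ee_pos: [0.4541, -0.0756, 0.2639]
ee_rot: [-0.706, 0.707, -0.036, 0.017]
contact_force: [0.5, 0.5, -3.7]
width: 0.0136
t 9.10 pos [ 0.4541 -0.0756  0.2639] jaw yaw -4.26 q6 -0.2 w 0.0136 F [ 0.5  0.5 -3.7]
turn6 [ 0.03 -0.08 -0.26] shift now [ -20.1  -10.1 -139.2] after turn [ -20.9  -11.1 -139. ]
```

```bash
python3 -m handwheel '[0,-6,0,0,0,-0.2, -4,-4,-20,0,-0.1,0, -4,-3,-25,0,0,0, -4,-1,-25,0,0,0, -4,-1,-25,0,0,0, -4,-1,-22,0,0,0, -1,0,-12,0,0,0, 0,0,0,0,0,0]';  python3 -c "
from h import *
plan([.424,-.213,.275],-3.8)
S=snap('side','pics/side4.png');T=snap('top','pics/top4.png')
a=cv2.resize(S['pixels'][200:425,240:440],(533,600),interpolation=3)
b=cv2.resize(T['pixels'][170:390,402:500],(267,600),interpolation=3)
cv2.imwrite('pics/c6.png',np.hstack([a,b])[:,:,::-1])"
```

```text
t: 9.77
ee_pos: [0.4157, -0.2079, 0.2729]
ee_rot: [-0.706, 0.707, -0.033, 0.025]
contact_force: [-0.6, 0.6, -3.6]
width: 0.0132
t 9.77 pos [ 0.4157 -0.2079  0.2729] jaw yaw -4.63 q6 -0.49 w 0.0132 F [-0.6  0.6 -3.6]
turn6 [ 0.01 -0.14 -0.11] shift now [ 8.7 -2.2 -4.4] after turn [ 8.6 -2.1 -4.6]
```

View pics/c6.png

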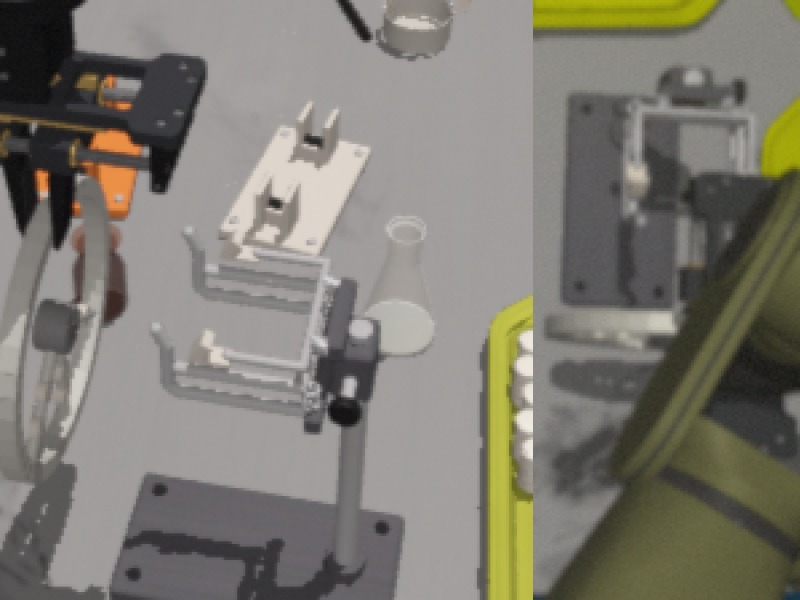

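The wheel is gripped upright in front of the hook, with the cradle empty and the flask, bottle and tin untouched. Prong tips are at crop (188,232) and (155,328), which I'll use to estimate the hook height.

```bash
python3 -c "
from h import *
S=load('pics/side4.png');y=np.radians(-3.8);x=np.array([np.cos(y),np.sin(y),0]);t=np.array([-np.sin(y),np.cos(y),0])
O=np.array([.5089,-.2187,0])
k=2.667
for n,q,p in (('tipL',(188,230),O-x*.022+t*.04),('tipR',(155,327),O-x*.022-t*.04),('post',(362,327),O+x*.094)):
  u,v=240+q[0]/k-.3,200+q[1]/k-.3
  best=min(np.arange(.2,.3,.0005),key=lambda z:abs(proj(S,[p[0],p[1],z])[1]-v));print(n,(u,v),'z',best,'u pred',proj(S,[p[0],p[1],best])[0])
plan(O-x*.03+np.array([0,0,.275]),-3.8)
plan(O+x*.001+np.array([0,0,.275]),-3.8)
"
```

```text
tipL (310.1911886014248, 285.9392200974878) z 0.2710000000000001 u pred 308.22126412895113
tipR (297.8177352830896, 322.3096737907761) z 0.2710000000000001 u pred 296.2184830164479
post (375.43303337082864, 322.3096737907761) z 0.25200000000000006 u pred 375.5719503574301
t 9.87 pos [ 0.4162 -0.206   0.2729] jaw yaw -4.49 q6 -0.49 w 0.0138 F [ 0.6  0.2 -3.9]
turn6 [-0.01 -0.12 -0.11] shift now [63.4 -2.8 -5.7] after turn [63.4 -2.1 -6.5]
t 9.87 pos [ 0.4162 -0.206   0.2729] jaw yaw -4.49 q6 -0.49 w 0.0138 F [ 0.6  0.2 -3.9]
turn6 [-0.01 -0.12 -0.11] shift now [94.4 -3.2 -5.3] after turn [94.4 -2.1 -6.5]
```

```bash
python3 -m handwheel '[0,-2,-6,0,-0.1,-0.1, 12,0,0,0,0,0, 20,0,0,0,0,0, 20,0,0,0,0,0, 20,0,0,0,0,0, 12,0,0,0,0,0, 0,0,0,0,0,0, 0,0,0,0,0,0]';  python3 -c "
from h import *
plan([.5099,-.2188,.255],-3.8)"
```

```text
t: 10.53
ee_pos: [0.5038, -0.211, 0.2746]
ee_rot: [0.708, -0.706, 0.019, -0.021]
contact_force: [0.1, -0.4, -3.0]
width: 0.0137
t 10.53 pos [ 0.5038 -0.211   0.2746] jaw yaw -3.28 q6 -0.44 w 0.0137 F [ 0.1 -0.4 -3. ]
turn6 [-0.03  0.09  0.03] shift now [ 6.4 19.6 -7.5] after turn [ 6.6 19.6 -7.4]
```

```bash
python3 -m handwheel '[6,0,-8,0,0.1,0, 3,0,-4,0,0,0, 0,0,0,0,0,0, 0,0,0,0,0,0]';  python3 -c "
from h import *
plan([.5099,-.2188,.245],-3.8)"
```

```text
t: 10.87
ee_pos: [0.5114, -0.2236, 0.2747]
ee_rot: [0.708, -0.706, 0.023, -0.025]
contact_force: [-0.1, -0.1, -2.8]
width: 0.0137
t 10.87 pos [ 0.5114 -0.2236  0.2747] jaw yaw -3.85 q6 -0.44 w 0.0137 F [-0.1 -0.1 -2.8]
turn6 [-0.02 -0.01  0.02] shift now [-1.9 29.7  4.6] after turn [-1.8 29.7  4.7]
```

```bash
python3 -m handwheel '[-1,0,4,0,0,0, 0,0,0,0,0,0, 0,0,0,0,0,0]';  python3 -c "
from h import *
plan([.5099,-.2188,.245],-3.8)
S=snap('side','pics/side5.png')
cv2.imwrite('pics/c7.png',cv2.resize(S['pixels'][220:400,270:430],(533,600),interpolation=3)[:,:,::-1])"
```

```text
t: 11.12
ee_pos: [0.5097, -0.2196, 0.2749]
ee_rot: [0.708, -0.706, 0.023, -0.025]
contact_force: [-0.1, 0.4, -3.7]
width: 0.0135
t 11.12 pos [ 0.5097 -0.2196  0.2749] jaw yaw -3.94 q6 -0.44 w 0.0135 F [-0.1  0.4 -3.7]
turn6 [-0.03 -0.02  0.02] shift now [ 0.1 29.9  0.8] after turn [ 0.1 29.9  0.8]
```

View pics/c7.png

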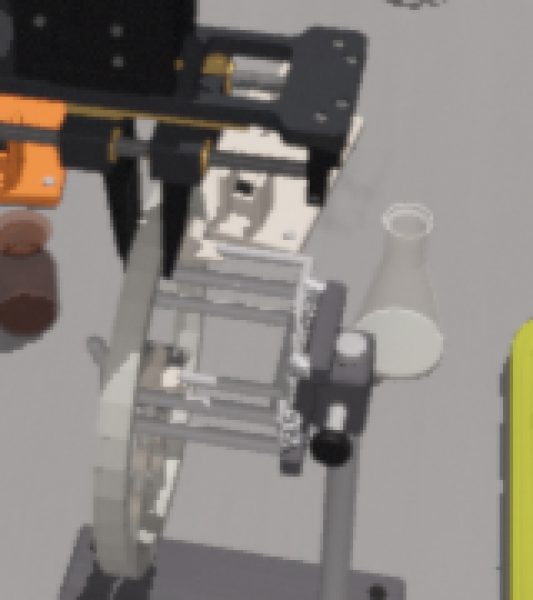

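The wheel is over both prongs: the near tip shows in front of the rim at (97,350) and the white bolt behind it at (170,375). I'll descend slowly while watching the force.

```bash
python3 -m handwheel '[0,6,1,0,0,0, 0,8,0,0,0,0, 0,6,0,0,0,0,0,3,0,0,0,0, 0,0,0,0,0,0]';  python3 -c "
from h import *
plan([.5099,-.2188,.231],-3.8)"; python3 -m handwheel '[0,2,0,0,0,0, 0,0,0,0,0,0]'; python3 -c "
from h import *
plan([.5099,-.2188,.231],-3.8)"
```

```text
t: 11.58
ee_pos: [0.5081, -0.2177, 0.2506]
ee_rot: [0.708, -0.706, 0.024, -0.024]
contact_force: [-3.4, 0.4, -2.6]
width: 0.0134
t 11.58 pos [ 0.5081 -0.2177  0.2506] jaw yaw -3.88 q6 -0.44 w 0.0134 F [-3.4  0.4 -2.6]
turn6 [-0.03 -0.01 -0.01] shift now [ 1.9 19.6 -1.1] after turn [ 1.9 19.6 -1. ]
t: 11.75
ee_pos: [0.5074, -0.2178, 0.2474]
ee_rot: [0.708, -0.706, 0.025, -0.023]
contact_force: [-1.3, 0.8, -4.0]
width: 0.0138
t 11.75 pos [ 0.5074 -0.2178  0.2474] jaw yaw -3.91 q6 -0.44 w 0.0138 F [-1.3  0.8 -4. ]
turn6 [-0.03 -0.02 -0.03] shift now [ 2.6 16.4 -0.8] after turn [ 2.6 16.4 -0.8]
```

```bash
for i in 1 2 3; do python3 -m handwheel '[0.7,2,0,0,0,0, 0.7,2,0,0,0,0]'; done; python3 -c "
from h import *
plan([.5099,-.2188,.231],-3.8)"
```

```text
t: 11.92
ee_pos: [0.5083, -0.218, 0.2429]
ee_rot: [0.708, -0.706, 0.026, -0.023]
contact_force: [-3.5, 0.1, -2.3]
width: 0.0137
t: 12.08
ee_pos: [0.5092, -0.2181, 0.2381]
ee_rot: [0.708, -0.705, 0.027, -0.022]
contact_force: [-3.8, 0.7, -2.6]
width: 0.0141
t: 12.25
ee_pos: [0.5103, -0.2182, 0.2337]
ee_rot: [0.708, -0.705, 0.027, -0.022]
contact_force: [-6.1, 1.9, 3.4]
width: 0.0136
t 12.25 pos [ 0.5103 -0.2182  0.2337] jaw yaw -4.00 q6 -0.43 w 0.0136 F [-6.1  1.9  3.4]
turn6 [-0.03 -0.03 -0.07] shift now [-0.4  2.7 -0.6] after turn [-0.4  2.7 -0.6]
```

```bash
for i in 1 2 3 ; do python3 -m handwheel '[0,1.5,0,0,0,0]'; python3 -c "
from h import *
plan([.5099,-.2188,.228],-3.8)"; done
```

```text
t: 12.33
ee_pos: [0.5104, -0.2181, 0.2328]
ee_rot: [0.708, -0.705, 0.027, -0.022]
contact_force: [-5.9, 1.7, 2.2]
width: 0.0133
t 12.33 pos [ 0.5104 -0.2181  0.2328] jaw yaw -4.00 q6 -0.43 w 0.0133 F [-5.9  1.7  2.2]
turn6 [-0.04 -0.03 -0.07] shift now [-0.4  4.8 -0.7] after turn [-0.5  4.8 -0.7]
t: 12.42
ee_pos: [0.5105, -0.2181, 0.2324]
ee_rot: [0.708, -0.705, 0.027, -0.022]
contact_force: [-6.2, 1.7, 3.5]
width: 0.0132
t 12.42 pos [ 0.5105 -0.2181  0.2324] jaw yaw -4.00 q6 -0.43 w 0.0132 F [-6.2  1.7  3.5]
turn6 [-0.04 -0.03 -0.07] shift now [-0.5  4.4 -0.8] after turn [-0.5  4.4 -0.8]
t: 12.5
ee_pos: [0.5105, -0.218, 0.2321]
ee_rot: [0.708, -0.705, 0.027, -0.022]
contact_force: [-6.2, 2.2, 3.8]
width: 0.0135
t 12.50 pos [ 0.5105 -0.218   0.2321] jaw yaw -4.00 q6 -0.43 w 0.0135 F [-6.2  2.2  3.8]
turn6 [-0.04 -0.03 -0.07] shift now [-0.5  4.1 -0.8] after turn [-0.6  4.1 -0.8]
```

```bash
for a in 1 2 3 ; do python3 -m handwheel '[-0.5,2.2,0,0,0,0, -0.3,2.2,0,0,0,0]'; done
```

```text
t: 12.67
ee_pos: [0.5106, -0.2181, 0.2312]
ee_rot: [0.708, -0.705, 0.026, -0.023]
contact_force: [-5.6, 1.4, 4.0]
width: 0.0139
t: 12.83
ee_pos: [0.5106, -0.2181, 0.2308]
ee_rot: [0.708, -0.706, 0.025, -0.024]
contact_force: [-6.0, 1.6, 5.0]
width: 0.0135
t: 13.0
ee_pos: [0.5107, -0.2181, 0.2306]
ee_rot: [0.708, -0.706, 0.024, -0.025]
contact_force: [-6.4, 1.1, 5.0]
width: 0.0135
```

```bash
for a in 1 2 3 ; do python3 -m handwheel '[-0.5,2.8,0,0,0,0, -0.5,2.8,0,0,0,0]'; done
```

```text
t: 13.17
ee_pos: [0.5107, -0.2182, 0.2297]
ee_rot: [0.707, -0.706, 0.022, -0.027]
contact_force: [-6.3, 1.0, 5.5]
width: 0.0137
t: 13.33
ee_pos: [0.5108, -0.2182, 0.2291]
ee_rot: [0.707, -0.706, 0.021, -0.028]
contact_force: [-6.8, 0.9, 6.0]
width: 0.0137
t: 13.5
ee_pos: [0.5118, -0.2177, 0.2279]
ee_rot: [0.707, -0.706, 0.018, -0.03]
contact_force: [-3.2, 2.4, 5.8]
width: 0.0133
```

```bash
python3 -m handwheel '[-0.5,2.6,0,0,0,0, 0,2.8,0,0,0,0]'; python3 -c "
from h import *
plan([.5099,-.2188,.228],-3.8)
S=snap('side','pics/side6.png')
cv2.imwrite('pics/c8.png',cv2.resize(S['pixels'][250:370,290:390],(500,600),interpolation=3)[:,:,::-1])"
```

```text
t: 13.67
ee_pos: [0.5128, -0.2173, 0.2262]
ee_rot: [0.707, -0.706, 0.016, -0.031]
contact_force: [-7.4, 2.8, 6.3]
width: 0.0135
t 13.67 pos [ 0.5128 -0.2173  0.2262] jaw yaw -3.79 q6 -0.44 w 0.0135 F [-7.4  2.8  6.3]
turn6 [-0.02  0.    0.2 ] shift now [-2.7 -1.9 -1.7] after turn [-2.8 -1.8 -1.7]
```

View pics/c8.png

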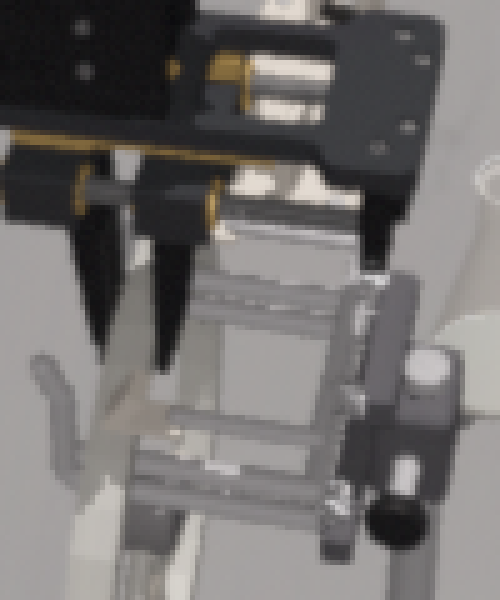

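The near bolt now reaches over the rim at (140,410). The far bolt, near (225,230), is hidden by the gripper. Fx is growing and the tool has drifted +x and tilted, so I'll relieve both.

```bash
python3 -m handwheel '[-2,1,-1,0,0,0.2, -2,1,-1,0,0,0.1]'; python3 -c "
from h import *
plan([.5105,-.2188,.228],-3.8)";python3 -m handwheel '[-2,2,-1,0,0,0, 0,1,0,0,0,0]'; python3 -c "
from h import *
plan([.5105,-.2188,.228],-3.8)"
```

```text
t: 13.88
ee_pos: [0.5123, -0.2172, 0.2278]
ee_rot: [0.709, -0.705, 0.023, -0.023]
contact_force: [-0.5, 4.7, 4.8]
width: 0.0139
t 13.88 pos [ 0.5123 -0.2172  0.2278] jaw yaw -3.74 q6 -0.44 w 0.0139 F [-0.5  4.7  4.8]
turn6 [-0.05  0.01  0.  ] shift now [-1.7 -0.2 -1.7] after turn [-1.7 -0.2 -1.7]
t: 14.05
ee_pos: [0.513, -0.217, 0.2282]
ee_rot: [0.709, -0.704, 0.02, -0.025]
contact_force: [-5.5, 1.0, 4.0]
width: 0.0132
t 14.05 pos [ 0.513  -0.217   0.2282] jaw yaw -3.66 q6 -0.44 w 0.0132 F [-5.5  1.   4. ]
turn6 [-0.07  0.02  0.07] shift now [-2.4  0.2 -1.9] after turn [-2.4  0.2 -1.9]
```

```bash
for i in 1 2 3; do python3 -m handwheel '[-0.5,-1.5,0,0,0,0, -0.5,-1.5,0,0,0,0]'; done
```

```text
t: 14.22
ee_pos: [0.5131, -0.217, 0.2291]
ee_rot: [0.709, -0.704, 0.019, -0.026]
contact_force: [3.4, -1.3, -8.7]
width: 0.0137
t: 14.38
ee_pos: [0.5131, -0.2169, 0.2291]
ee_rot: [0.709, -0.704, 0.018, -0.026]
contact_force: [4.6, -1.0, -8.2]
width: 0.0138
t: 14.55
ee_pos: [0.5131, -0.2169, 0.2291]
ee_rot: [0.709, -0.704, 0.018, -0.027]
contact_force: [5.3, -1.8, -10.7]
width: 0.0133
```

The upward pull is resisted (about −10 N with z stuck at 0.2291), so the rim is caught. I'll relax, then release.

```bash
python3 -m handwheel '[0,0,0,0,0,0, 0,0.3,0,0,0,0, 0,0,0,0,0,0]' 0 5; python3 -m handwheel '[0,0,0,0,0,0,0,0,0,0,0,0,0,0,0,0,0,0,0,0,0,0,0,0,0,0,0,0,0,0,0,0,0,0,0,0]' 40;python3 -c "
from h import *
plan([.5105,-.2188,.228],-3.8)"
```

```text
t: 14.8
ee_pos: [0.5131, -0.217, 0.2291]
ee_rot: [0.709, -0.704, 0.018, -0.027]
contact_force: [1.1, 1.1, -6.3]
width: 0.0139
t: 15.3
ee_pos: [0.5143, -0.2189, 0.2348]
ee_rot: [0.707, -0.706, 0.016, -0.029]
contact_force: [0.8, 0.5, -0.5]
width: 0.0377
t 15.30 pos [ 0.5143 -0.2189  0.2348] jaw yaw -3.67 q6 -0.44 w 0.0377 F [ 0.8  0.5 -0.5]
turn6 [-0.03  0.02  0.18] shift now [-3.9  6.7 -0.2] after turn [-3.8  6.8 -0.2]
```

```bash
python3 -m handwheel '[-2,-4,0,0,0,0.15, 0,-8,0,0,0,0, 0,-15,0,0,0,0, 0,-25,0,0,0,0, 0,-35,0,0,0,0, 0,-40,0,0,0,0, 0,-40,0,0,0,0, 0,0,0,0,0,0]'; python3 -m handwheel '[-20,-10,0,0,0,0, -40,-20,0,0,0,0, -40,-20,0,0,0,0, -40,0,0,0,0,0, -40,0,0,0,0,0, 0,0,0,0,0,0, 0,0,0,0,0,0]';python3 -c "
from h import *
S=snap('side','pics/side7.png');T=snap('top','pics/top7.png')
a=cv2.resize(S['pixels'][230:410,280:400],(400,600),interpolation=3)
b=cv2.resize(T['pixels'][185:290,400:470],(400,600),interpolation=3)
b=cv2.resize(T['pixels'][185:290,410:500],(400,467),interpolation=3);b=cv2.copyMakeBorder(b,0,133,0,0,0)
cv2.imwrite('pics/c9.png',np.hstack([a,b])[:,:,::-1])"
```

```text
t: 15.97
ee_pos: [0.5101, -0.2183, 0.4092]
ee_rot: [0.709, -0.705, 0.024, -0.021]
contact_force: [0.0, 0.1, 1.7]
width: 0.0384
t: 16.55
ee_pos: [0.3281, -0.2064, 0.4699]
ee_rot: [-0.705, 0.709, -0.02, 0.024]
contact_force: [-0.4, -0.4, 0.7]
width: 0.0381
```

View pics/c9.png

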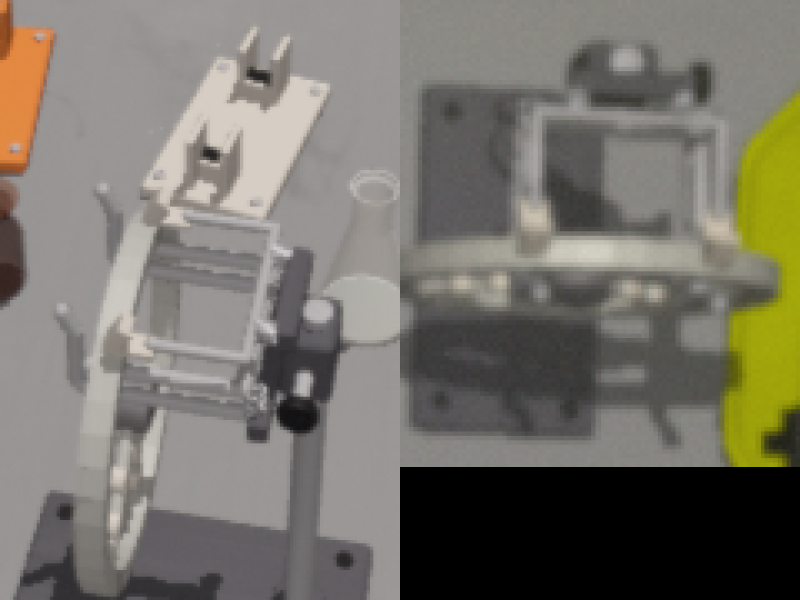

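Both bolts lie over the rim: in the side crop at (118,345) and (155,212), and in the top crop at (533,240) and (720,248). The wheel hangs top up on both prongs, and the gripper is well clear. I'll check the bystanders numerically, then hand in.

```bash
python3 -m handwheel '[0,0,0,0,0,0,0,0,0,0,0,0,0,0,0,0,0,0,0,0,0,0,0,0]' ; python3 -c "
from h import *
a=load('pics/side0.png')['pixels'].astype(int);b=load('pics/side7.png')['pixels'].astype(int)
for n,(x,y) in dict(flask=(388,310),bottle=(273,300),tin=(397,208)).items(): print(n,abs(a-b)[y-18:y+18,x-12:x+12].mean().round(1))
from bench import finish_job; print(finish_job())"
```

```text
t: 16.98
ee_pos: [0.3321, -0.2067, 0.4674]
ee_rot: [-0.707, 0.707, -0.02, 0.02]
contact_force: [-0.6, 0.7, 0.4]
width: 0.0378
flask 8.1
bottle 5.7
tin 7.5
the job is handed in; nothing more can be done
None
```

The wheel now hangs top up on both prongs with the catch closed over the rim, and the job was handed in at about 17 s. I lifted it from the white cradle by the rim, carried it in over the prongs and pressed it down slowly. It was then released, and the gripper was well clear before I handed in.

**Last checks**
- **Catch:** before release, an upward pull of about 7 N beyond the wheel's weight did not move the wheel. After release, both bolts lie over the rim in the side and top views.
- **Force:** at my readings, pressing peaked at about 10 N downwards (wheel weight included) and 7 N sideways, against the 24 N limit. Force between readings was not logged.
- **Bystanders:** the arm did not go near the flask, bottle or tin, and they look in place in the pictures. A before-and-after pixel comparison gave small mean differences (flask 8.1, bottle 5.7, tin 7.5 of 255). I had no noise baseline, so that is weak evidence that they did not move.

**What disagreed**
- **Fingertip height:** the fingertips appeared about 19 mm higher in the images than the stated tool geometry gives. The first close therefore shut just above the rim without touching it. I went about 20 mm lower and gripped the rim properly.
- **Drift while pressing:** the tool drifted about 3 mm and tilted about 1° under load. I corrected the tilt; the drift stayed at about 3 mm until release.

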